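# Set the fume hood sash and start its fan

### The job

Push the fume hood's sliding window up from beneath its blue lip, without pinching the lip, until the yellow tab on the lip is level with the red mark on the left-hand channel, and let it stand there. Then press the green fan button and let it go. Pick nothing up: leave the red mark and the things on the bench where they are.

Things in the scene. Friction and masses are not known exactly. Their poses are not given: they have to be found in the camera images.
- hood: Small white fume hood, clear cheeks, fixed, 360 mm wide, 320 mm deep, 450 mm tall plus a duct collar. Origin: under it, midway across, 140 mm before its back; x from its front into the hood, y to the left as one faces it from the robot, z up. Its front slopes: the sash plane leans 30 degrees from vertical, top away from the robot. A 45 mm high sill at the front ends 178 mm before the origin
- sash (a joint): Sliding window of the hood in m of travel along the sloping front, 0 = lowest, 0.20 = top stop, positive up the slope (direction 0.5 along the hood's x and 0.866 up). A counterweight balances it: it does not drop, and stays where it is left. About 2 to 5 N up the slope moves it
- lip_front (a point): Centre of the round front bar (12 mm thick, 260 mm along the hood's y) of the blue lip on the sash's lower edge; moves with the sash. The lip stands square out of the sash plane, toward the robot and 30 degrees upward; the bar is 45 mm out. Behind it is a plate 270 mm wide, 15 mm thick, from 5 mm below to 10 mm above the bar's centre. Free below. Site z: up the slope
- lip_line (a point): The small yellow tab at the left-hand end of the blue lip, at the lip's mid thickness; this is what is set level with the red mark. z axis up the slope
- mark_line (a point): The pointed tip of the red clip on the hood's left-hand aluminium channel: the marked height. z axis up the slope; the sash is at the mark when lip_line and mark_line coincide
- mark (a joint): Where the red clip sits along the slope, in m, on the same scale as joint sash: equal values mean that the sash is at the mark. The clip is tight and is not to be moved
- fan_box: Grey fan switch box fixed to the bench, 100 x 80 mm, 35 mm tall, with the green button in the middle of its top. Origin: centre of its underside, z up
- fan_button_top (a point): Centre of the top of the green fan button (32 mm across, 57 mm above the bench when released); it is pressed straight down
- fan_button (a joint): Press of the green fan button in m: 0 = released, 0.006 = fully down, which takes about 5 N; counts as pressed beyond 0.004; it springs back when let go
- spare_cap_0: Bystander, loose on the bench, to be left alone: black capacitor can standing upright, 26 mm across, 35 mm tall. Origin: centre of its underside, z up
- spare_cap_1: Bystander, loose on the bench, to be left alone: a second black capacitor can, 26 mm across, 35 mm tall. Origin: centre of its underside, z up
- heat_sink: Bystander, loose on the bench, to be left alone: black finned heat sink, 30 x 40 mm, 22 mm tall. Origin: centre of its underside, z up
- spare_knob_silver: Bystander, loose on the bench, to be left alone: silver knob, 28 mm across, 20 mm tall. Origin: centre of its underside, z up
- masking_tape: Bystander, loose on the bench, to be left alone: roll of masking tape lying flat, 103 mm across, 25 mm tall. Origin: centre of its underside, z up
- tip_case: Bystander, loose on the bench, to be left alone: small navy case with a green tether, 45 x 78 mm, 23 mm tall. Origin: centre of its underside, z up

How it is judged:
On the way, in this order (a step that is already met when the one before it is completed fails the run):
1. the fingers push up against the underside or front bar of the blue lip ((contact force between the fingers and sash_c4 above 0.5 N or contact force between the fingers and sash_c5 above 0.5 N)), for 0.1 s.
2. the sash stands still with its yellow tab within 10 mm of the red mark (z of lip_line in the frame of mark_line between -0.01 and 0.01 m and velocity of joint sash between -0.01 and 0.01 m/s), for 0.3 s.
3. the green fan button is pressed down (value of joint fan_button above 0.004 m), for 0.05 s.
At the end, for the whole second after the job is handed in: The yellow tab on the lip is within 10 mm, along the slope, of the red mark; the sash stands still (under 10 mm/s) and the fan button is released (under 2 mm down) (all of step 2 and value of joint fan_button below 0.002 m); the robot touches nothing.
It fails at once if the lip is pinched (gripped from above and beneath at once, over 1 N on each side) ((contact force between the fingers and sash_c4 above 1 N or contact force between the fingers and sash_c5 above 1 N) and contact force between the fingers and sash_c6 above 1 N).
It fails at once if the red mark is shifted by more than 5 mm along its channel (distance of mark_line from where it was at the start of the episode above 0.005 m).
It fails at once if one of the loose things on the bench (capacitor cans, heat sink, silver knob, masking tape, navy case) is moved or lifted by more than 25 mm (distance of any of spare_cap_0, spare_cap_1, heat_sink, spare_knob_silver, masking_tape, tip_case from where it was at the start of the episode above 0.025 m).
It also fails if it takes over 69 s, if anything falls off the work surface, if the arm or the gripper's body presses on something with over 40 N, if the wrist force passes 120 N, or if a joint passes its speed limit or range.

### The arm

A 7-joint arm with a two-finger parallel gripper is mounted at the origin on a cart in front of the work surface, level with it; the furniture and walls round the work are solid. World frame = base frame: x ahead of the robot, y to its left, z up, the work surface at z = 0. Lengths are in m, angles in rad, forces in N, time in s.
With the tool pointing down it reaches from about 0.35 to 0.9 m from the base axis. Payload 8.1 kg.
Tool frame: the origin (TCP) lies on the centre line of the jaws, within the pads' length; the fingertips stand 17 mm ahead of it and the grasp point (between the pads) lies 2 mm behind it; z points along the fingers, y is the direction in which the jaws open and shut (so a half turn about z gives the same grasp; the last joint's range is limited). The gripper opens to 92 mm and grips with 3 to 60 N. Pads are 19 mm wide; open, the fingers measure 130 mm over their backs; the gripper's body (75 mm by 190 mm) begins 47 mm behind the grasp point.
Start: joints at [1.115, 0.434, 0.025, 1.573, -0.012, 1.134, -0.075], TCP at [0.216, -0.587, 0.218] pointing down, gripper open.
Joint ranges: [-2.62, 2.62], [-0.44, 2.09], [-1.27, 1.32], [0.08, 2.57], [-1.32, 4.46], [0.12, 2], [-2.74, 2.74]. Speed limits (rad/s): [2.22, 2.22, 3.01, 3.01, 3.14, 3.14, 3.14].

### API

Orientations are given as a rotation vector (axis times angle).
In Python, from cell import arm gives the robot as it stands.
- The arm moves only by the shell command python3 -m creep 'ROWS' [FORCE]. ROWS is JSON, a list that holds one entry, the list of rows, each a list of 7 numbers: the shift along the world's x, y, z in cm, then the turn, a rotation vector about the world's x, y, z in degrees, then the opening, from -1 (shut) to 1 (fully open), so that 0 is half open. In form: [[[tx, ty, tz, ax, ay, az, jaw], ...]]. A call has 1 to 5 rows; each row is the pose to reach, as a shift and turn from the pose commanded when the call began; what a row does not reach only later rows make up. A row lasts 1/10 s, in which the tool goes at most 50 mm and 8.59 degrees, less where a joint would pass 70% of its speed; a pose out of reach is approached as far as the arm can. A call with a gripper value outside its range is refused whole. The fingers move at their own pace and stop on an object; FORCE is the grip in N (left out, the last holds). Time passes only in rows, so rows that repeat a pose let the fingers close. It gives the time, the measured TCP pose, the force and the opening at its end, in the units of the state.
- arm.observe(): the state, without advancing time (a new reading comes with each control period).
- arm.get_image(name): name is "scene" or "top"; returns the picture (384x512x3 uint8, red, green, blue); there is no depth.
- arm.camera_model(name): a dict with "vfov" (degrees; the focal length in pixels is half the picture's height over the tangent of half this angle, whatever the lens; pixels are square), "cx", "cy" (the principal point, pixels), "cam_to_world" (4x4, takes a point from camera to world coordinates). Camera axes: x right, y down, z forward; pixel columns grow to the right and rows downward; lengths in m; the calibration is good to about 2 mm. A picture is of the moment at which its call begins. camera_model takes no time and is no camera call.
- arm.sign_off(): hands the job in, once; it reports no verdict.
The state is a dict: "clock": time; "joints": joint angles; "dq": joint speeds; "joint_efforts": joint torques, N m; "position": TCP position; "ee_rot": TCP orientation; "force": force on the tool from outside, world axes, zero at the start; "ft_torque": the same for the moment, N m; "width": opening from 0.0 (shut) to 1.0 (fully open).
Only numpy, scipy, OpenCV 4.12 (cv2) and the standard library are available. Lean on these libraries where they do the work, as an engineer would, in place of code of your own. Each camera call takes 0.05 s, during which the arm holds its last target.

## Working session

There is one attempt and no reset: what is moved stays moved. The work goes in short steps, Python scripts to look and compute and a shell command to move; the robot and the scene stay as the last step left them, time stands still between calls to the robot, and variables do not carry over. Pictures are saved under pics/ and viewed, and the job is handed in when it is done.

```bash
ls; mkdir -p pics
python3 - <<'E'
from cell import arm
import cv2,numpy as np
np.set_printoptions(precision=4,suppress=True)
s=arm.observe();print(s)
for n in("scene","top"):
    im=arm.get_image(n);cv2.imwrite(f"pics/{n}0.png",im[:,:,::-1]);print(arm.camera_model(n))
E
```

```text
pics
{'clock': 0.0, 'joints': array([ 1.1154,  0.4352,  0.025 ,  1.5741, -0.0116,  1.134 , -0.0751]), 'dq': array([ 0.0032, -0.0003, -0.0009, -0.0003,  0.0007,  0.0006, -0.0001]), 'joint_efforts': array([ -0.0003, -66.786 ,   0.9852, -31.4466,  -0.0604,   0.043 ,
         0.0002]), 'position': array([ 0.2157, -0.586 ,  0.2175]), 'ee_rot': array([-3.0913, -0.5509,  0.0006]), 'force': array([-0.0025, -1.044 , -0.6284]), 'ft_torque': array([ 0.0071, -0.0615, -0.0007]), 'width': 0.9989622677885579}
{'vfov': 44.24545302318864, 'cx': 249.84580373951545, 'cy': 191.4831794402507, 'cam_to_world': array([[-0.8783, -0.2775,  0.3895,  0.105 ],
       [-0.4779,  0.5402, -0.6927,  0.8157],
       [-0.0182, -0.7945, -0.6071,  0.8097],
       [ 0.    ,  0.    ,  0.    ,  1.    ]])}
{'vfov': 42.18600536393594, 'cx': 257.9923658214645, 'cy': 195.35478047538587, 'cam_to_world': array([[-0.0165, -0.9937,  0.1109,  0.4188],
       [-0.9998,  0.017 ,  0.0036,  0.0167],
       [-0.0055, -0.1108, -0.9938,  1.4659],
       [ 0.    ,  0.    ,  0.    ,  1.    ]])}
```

View pics/scene0.png

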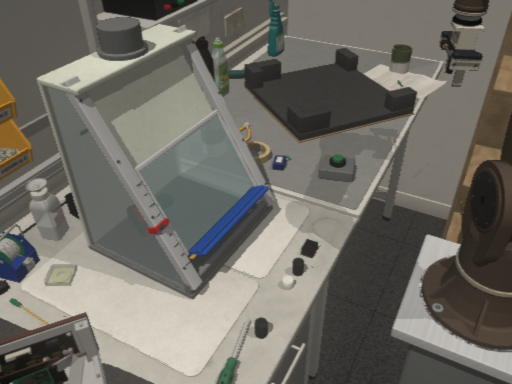

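View pics/top0.png

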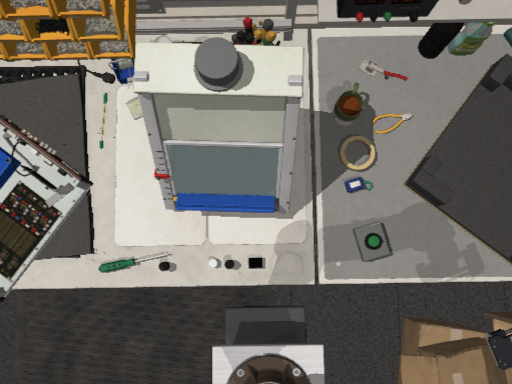

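Run:
```python
import cv2,numpy as np
a=cv2.imread('pics/scene0.png')[170:300,120:290];b=cv2.imread('pics/top0.png')[130:270,130:290]
a=cv2.resize(a,None,fx=4,fy=4,interpolation=cv2.INTER_CUBIC);b=cv2.resize(b,None,fx=4,fy=4,interpolation=cv2.INTER_CUBIC)
cv2.imwrite('pics/a1.png',a);cv2.imwrite('pics/b1.png',b)
for n in('scene','top'):
    im=cv2.imread(f'pics/{n}0.png');h=cv2.cvtColor(im,cv2.COLOR_BGR2HSV)
    for c,lo,hi in(('red',(0,150,90),(6,255,255)),('yel',(18,110,90),(32,255,255)),('blue',(105,170,60),(125,255,255)),('grn',(60,150,50),(85,255,255))):
        m=cv2.inRange(h,lo,hi);k,l,st,ce=cv2.connectedComponentsWithStats(m)
        for i in range(1,k):
            if st[i,4]>4: print(n,c,st[i],ce[i].round(1))
```

```text
scene red [164   5   6   4  19] [166.5   6.3]
scene red [148 219  21  14 104] [158.  226.4]
scene yel [  0  78  27  73 747] [  8.4 119.6]
scene yel [239 126   6   5  13] [241.5 128.1]
scene yel [244 127   7  14  42] [247.9 133.9]
scene yel [ 20 131   3   4   6] [ 21.2 132.8]
scene yel [ 25 144   7  10  21] [ 28.9 149.3]
scene yel [ 29 155   4   7  18] [ 30.4 158.2]
scene yel [  2 159   5   4   6] [  3.8 160.5]
scene yel [  8 158   6   3   8] [ 10.1 158.6]
scene yel [  0 164   4   2   5] [  1.4 164.2]
scene yel [189 255   7   4  20] [192.2 256.5]
scene yel [ 20 305  28  20  51] [ 33.5 314.6]
scene blue [195 192  58  58 469] [222.6 222. ]
scene blue [203 192  58  61 198] [231.4 222.8]
top red [356  13   7   8  43] [359.1  16. ]
top red [244  17   7  10  45] [246.8  21. ]
top red [253  42   3   2   5] [253.8  42.4]
top red [384  71  23   9  70] [395.2  74.8]
top red [155 171  14   7  48] [161.4 175.2]
top red [ 22 200   6   5  10] [ 24.3 202.4]
top red [  1 205   5   4  11] [  2.8 206.3]
top red [ 35 211   3   2   5] [ 36.2 211.4]
top red [ 11 212   5   5  12] [ 12.7 214. ]
top red [ 53
[... 978 characters left out ...]
2 130   1   5   5] [102. 132.]
top yel [173 197   4   4  13] [174.4 198.2]
top blue [117  69  12  12  84] [123.3  74.5]
top blue [130  68   4   8  26] [131.6  71. ]
top blue [  0 148  14  40 315] [  4.5 167.1]
top blue [ 14 160   6   8  27] [ 16.3 162.8]
top blue [ 176  193   98   19 1519] [225.6 202.3]
top grn [384  13   4   8  14] [385.2  16.4]
top grn [263  40   5   5  16] [265.   42.2]
top grn [104  93   3   9  22] [105.1  97.4]
top grn [100 141   3   7  19] [101.  143.7]
top grn [363 181   9   9  15] [368.2 184.3]
top grn [369 236  11  11  43] [374.5 240.6]
top grn [118 259  16   9  68] [126.5 262.4]
top grn [115 261   4   2   5] [116.6 261.6]
top grn [101 263   8   4  11] [104.3 264.4]
```

View pics/a1.png

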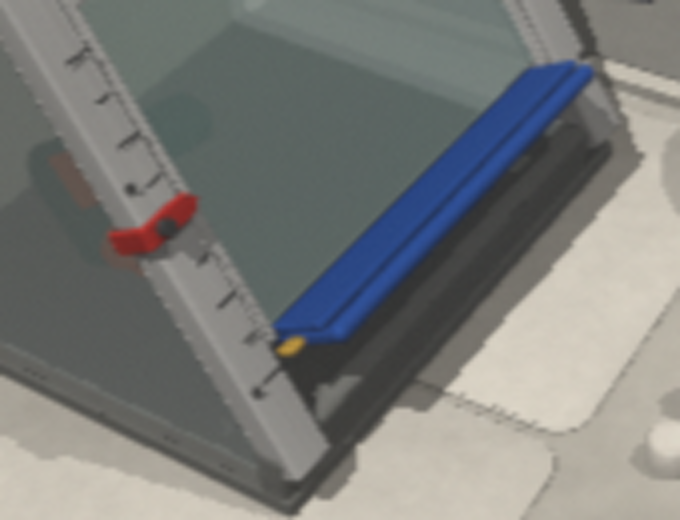

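View pics/b1.png

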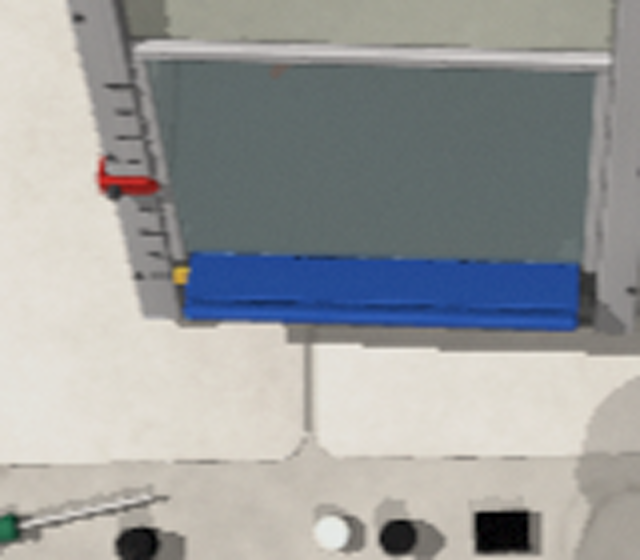

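```bash
cat > h.py <<'E'
import numpy as np
from cell import arm
np.set_printoptions(precision=4,suppress=True)
def ray(n,u,v):
    c=arm.camera_model(n);f=192/np.tan(np.radians(c['vfov']/2));T=np.array(c['cam_to_world'])
    d=T[:3,:3]@[(u-c['cx'])/f,(v-c['cy'])/f,1];return T[:3,3],d/np.linalg.norm(d)
def tri(s,t):
    A=np.zeros((3,3));b=np.zeros(3);R=[ray('scene',*s),ray('top',*t)]
    for o,d in R:
        P=np.eye(3)-np.outer(d,d);A+=P;b+=P@o
    x=np.linalg.solve(A,b);return x,[round(1e3*np.linalg.norm((np.eye(3)-np.outer(d,d))@(x-o)),1) for o,d in R]
def plane(n,u,v,z):
    o,d=ray(n,u,v);return o+d*(z-o[2])/d[2]
def proj(n,p):
    c=arm.camera_model(n);f=192/np.tan(np.radians(c['vfov']/2));T=np.array(c['cam_to_world'])
    q=T[:3,:3].T@(np.array(p)-T[:3,3]);return np.array([q[0]/q[2]*f+c['cx'],q[1]/q[2]*f+c['cy']])
E
python3 - <<'E'
from h import *
m,e=tri((168.7,220),(169.5,176.5));print('mark',m,e)
y,e=tri((192.5,256.5),(175.2,198.7));print('tab',y,e)
L,e=tri((206,254),(176.7,208.7));print('barL',L,e)
R,e=tri((268,187.5),(274,211));print('barR',R,e)
d=L-R;yaw=np.arctan2(-d[0],d[1]);print(np.degrees(yaw),np.linalg.norm(d))
s=np.array([.5*np.cos(yaw),.5*np.sin(yaw),.866]);print('slope',s,(m-y)@s,(m-y))
print('btn',plane('top',374.5,240.6,.057),plane('scene',337.5,158,.057),tri((337.5,158),(374,241)))
for n,u,v in(('cap0',165,266),('knob',214,264),('cap1',230,265),('sink',257,263),('tape',358,153),('case',357,185)):print(n,plane('top',u,v,.03))
print(tri((102,20) ,(219,63)))
print('channel feet, sill', plane('top',179,211,.05),plane('top',290,215,.05))
E
```

```text
mark [0.6161 0.2525 0.1742] [np.float64(0.7), np.float64(0.7)]
tab [0.5664 0.2518 0.0907] [np.float64(0.5), np.float64(0.5)]
barL [0.5364 0.2447 0.1058] [np.float64(1.2), np.float64(1.2)]
barR [ 0.5255 -0.022   0.1058] [np.float64(1.3), np.float64(1.3)]
-2.340366952817474 0.2668865223335349
slope [ 0.4996 -0.0204  0.866 ] 0.097124603934556 [0.0497 0.0007 0.0835]
btn [ 0.4422 -0.3041  0.057 ] [ 0.4393 -0.2978  0.057 ] (array([ 0.4411, -0.3036,  0.0531]), [np.float64(0.1), np.float64(0.1)])
cap0 [0.3803 0.2912 0.03  ]
knob [0.3836 0.151  0.03  ]
cap1 [0.3801 0.1052 0.03  ]
sink [0.3845 0.028  0.03  ]
tape [ 0.6988 -0.2728  0.03  ]
case [ 0.6044 -0.2663  0.03  ]
(array([0.8105, 0.1068, 0.5082]), [np.float64(20.8), np.float64(20.8)])
channel feet, sill [0.5357 0.2481 0.05  ] [ 0.5189 -0.0684  0.05  ]
```

```bash
python3 -m creep '[[[2,3,2,0,0,-4,-1],[4,6,4,0,0,-8,-1],[6,9,6,0,0,-12,-1],[8,12,8,0,0,-16,-1],[10,15,8,0,0,-20,-1]]]' 20; python3 -m creep '[[[2,4,0,0,-5,0,-1],[4,8,0,0,-10,0,-1],[6,12,0,0,-15,0,-1],[8,16,0,0,-20,0,-1],[8,20,0,0,-25,0,-1]]]'
python3 -c "
from h import *
s=arm.observe();print(s['joints'],s['position'],s['ee_rot'],s['force'])"
```

```text
clock: 0.6
position: [0.3173, -0.4361, 0.3008]
ee_rot: [3.139, 0.001, 0.004]
force: [0.9, -0.8, 0.4]
width: 0.614
clock: 1.1
position: [0.3977, -0.2346, 0.2986]
ee_rot: [3.065, 0.008, 0.686]
force: [-0.3, 0.7, 0.8]
width: 0.177
[ 0.754  -0.0927 -0.12    2.113  -0.3778  0.7938 -0.7107] [ 0.3977 -0.2346  0.2986] [3.0651 0.0082 0.6858] [-0.2615  0.7332  0.8437]
```

```bash
python3 -m creep '[[[0,4,0,0,-4,0,-1],[1,8,0,0,-8,0,-1],[2,12,0,0,-12,0,-1],[3,16,-2,0,-16,0,-1],[4,20,-4,0,-20,0,-1]]]'; python3 -m creep '[[[0,4,-2,0,-4,0,-1],[0,8,-4,0,-8,0,-1],[0,11,-6,0,-10,0,-1],[0,11,-8,0,-10,0,-1]]]'
cat > st.py <<'E'
from h import *
import sys,cv2
from scipy.spatial.transform import Rotation as Ro
s=arm.observe();R=Ro.from_rotvec(s['ee_rot']).as_matrix()
print(s['joints'],'pos',s['position'],'F',s['force'],'z',R[:,2],'y',R[:,1],'tip',s['position']+.017*R[:,2],s['clock'])
if len(sys.argv)>1:
    k=sys.argv[1]
    for n in('scene','top'):
        im=arm.get_image(n)[:,:,::-1].copy();cv2.imwrite(f'pics/{n}{k}.png',im)
        c=im[150:300,120:320] if n=='scene' else im[140:290,150:350]
        cv2.imwrite(f'pics/{n}{k}c.png',cv2.resize(c,None,fx=4,fy=4,interpolation=cv2.INTER_CUBIC))
E
python3 st.py 2
```

```text
clock: 1.6
position: [0.4347, -0.0479, 0.2693]
ee_rot: [-2.905, -0.018, -1.171]
force: [1.5, 1.4, 1.0]
width: 0.002
clock: 2.0
position: [0.416, 0.0539, 0.2835]
ee_rot: [-2.839, -0.024, -1.319]
force: [-0.3, -1.0, -0.0]
width: 0.004
[ 0.5819 -0.4375 -0.7514  2.5692 -1.3173  0.1186 -0.5473] pos [0.416  0.0539 0.2835] F [-0.3396 -1.0489 -0.0279] z [ 0.764   0.0166 -0.645 ] y [ 0.0188 -0.9998 -0.0035] tip [0.429  0.0542 0.2725] 2.0
```

View pics/scene2.png

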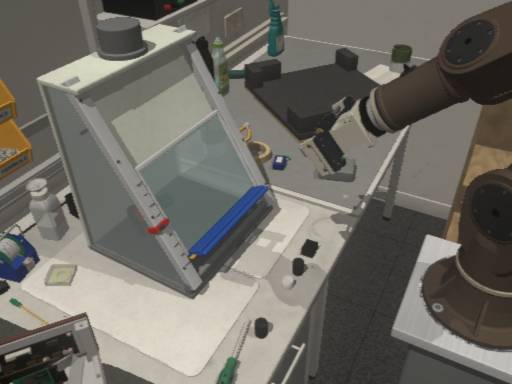

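View pics/top2.png

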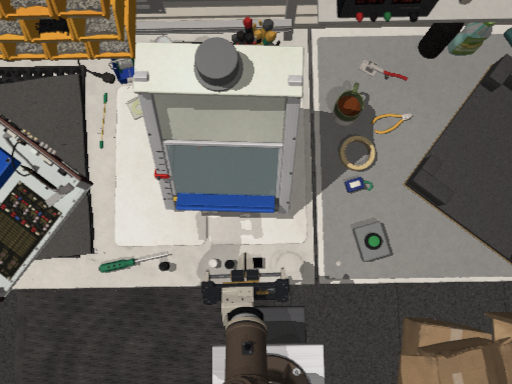

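```bash
python3 -m creep '[[[1,0,0,0,3,0,-1],[2,0,0,0,6,0,-1],[3,0,0,0,9,0,-1],[4,0,0,0,12,0,-1],[5,0,0,0,12,0,-1]]]'; python3 st.py
```

```text
clock: 2.6
position: [0.4687, 0.0489, 0.2869]
ee_rot: [-2.962, -0.012, -1.023]
force: [-0.1, 0.3, -0.8]
width: 0.007
[ 1.1743 -0.3937 -1.0751  2.3073 -0.8758  0.4763 -0.8663] pos [0.4687 0.0489 0.2869] F [-0.0643  0.3094 -0.7787] z [ 0.6171  0.0102 -0.7868] y [ 0.0101 -0.9999 -0.0051] tip [0.4792 0.0491 0.2736] 2.6
```

```bash
python3 -m creep '[[[0,0.5,-3,0,0,0,-1],[0,1,-6,0,0,0,-1],[0,2,-9,0,0,0,-1],[0,3,-11,0,0,0,-1],[0,3,-11,0,0,0,-1]]]'; python3 st.py
```

```text
clock: 3.1
position: [0.4476, 0.0683, 0.213]
ee_rot: [-2.966, -0.015, -0.989]
force: [-0.3, -0.4, -0.1]
width: 0.005
[ 1.0322 -0.1679 -1.2613  2.442  -0.0992  0.1219 -1.7431] pos [0.4476 0.0683 0.213 ] F [-0.3253 -0.4105 -0.1422] z [ 0.6002  0.0176 -0.7997] y [ 0.014  -0.9998 -0.0115] tip [0.4578 0.0685 0.1994] 3.1
```

```bash
cat > fk.py <<'E'
import numpy as np, itertools
from scipy.spatial.transform import Rotation as Ro
from scipy.optimize import least_squares
D=[([1.1154,.4352,.025,1.5741,-.0116,1.134,-.0751],[.2157,-.586,.2175],[-3.0913,-.5509,.0006]),
([.754,-.0927,-.12,2.113,-.3778,.7938,-.7107],[.3977,-.2346,.2986],[3.0651,.0082,.6858]),
([.5819,-.4375,-.7514,2.5692,-1.3173,.1186,-.5473],[.416,.0539,.2835],[-2.839,-.024,-1.319]),
([1.1743,-.3937,-1.0751,2.3073,-.8758,.4763,-.8663],[.4687,.0489,.2869],[-2.962,-.012,-1.023]),
([1.0322,-.1679,-1.2613,2.442,-.0992,.1219,-1.7431],[.4476,.0683,.213],[-2.966,-.015,-.989])]
def fk(q,p,sg):
    # p: base yaw, h, off1, d3, a3, d5, a5, d7, tool yaw
    R=Ro.from_euler('z',p[0]);t=np.array([0,0,p[1]]);pts=[t]
    def rot(ax,a): 
        nonlocal R; R=R*Ro.from_euler(ax,a)
    def tr(x,z):
        nonlocal t; t=t+R.apply([x,0,z]);pts.append(t)
    rot('z',sg[0]*q[0]);tr(p[2],0);rot('y',q[1]);rot('z',sg[1]*q[2]);tr(p[4],p[3]);rot('y',q[3]);rot('z',sg[2]*q[4]);tr(p[6],p[5]);rot('y',q[5]);tr(p[9],0);rot('z',sg[3]*q[6]);tr(0,p[7]);rot('z',p[8])
    return t,R,pts
def res(p,sg):
    o=[]
    for q,x,r in D:
        t,R,_=fk(q,p,sg);o+=list(5*(t-x))+list((Ro.from_rotvec(r).inv()*R).as_rotvec())
    return np.array(o)
if __name__=='__main__':
    np.set_printoptions(precision=4,suppress=True)
    best=[]
    for sg in itertools.product([1,-1],repeat=4):
        for y0 in(-2.3,-.1,1.57,3):
          for ty in(0,1.57,3.1,-1.57):
            s=least_squares(res,[y0,.3,0,.4,0,.4,0,.25,ty,0],args=(sg,));best.append((s.cost,sg,s.x))
    best.sort(key=lambda b:b[0])
    for b in best[:4]:print(b)
E
python3 fk.py
```

```text
(np.float64(0.013094579344353652), (-1, -1, -1, -1), array([-0.0719,  0.2247,  0.0086,  0.5512,  0.0117,  0.4024,  0.002 ,
        0.3295,  1.5115, -0.0078]))
(np.float64(0.013094579344353848), (-1, -1, -1, -1), array([-0.0719,  0.2247,  0.0086,  0.5512,  0.0117,  0.4024,  0.002 ,
        0.3295,  1.5115, -0.0078]))
(np.float64(0.013094579344353883), (-1, -1, -1, -1), array([-0.0719,  0.2247,  0.0086,  0.5512,  0.0117,  0.4024,  0.002 ,
        0.3295,  1.5115, -0.0078]))
(np.float64(0.013094579344354408), (-1, -1, -1, -1), array([-0.0719,  0.2247,  0.0086,  0.5512,  0.0117,  0.4024,  0.002 ,
        0.3295,  1.5115, -0.0078]))
```

Run:
```python
from fk import *
np.set_printoptions(precision=4,suppress=True)
sg=(-1,)*4
p=[-.07,.22,0,.55,0,.4,0,.33,1.51,0]
s=least_squares(res,p,args=(sg,));print(res(s.x,sg).reshape(-1,6))
# with y-offsets & joint offsets
def fk2(q,p):
    R=Ro.from_euler('z',p[0]);t=np.array([0,0,p[1]]);
    ds=[(p[2],p[3],p[4]),(p[5],p[6],p[7]),(p[8],p[9],p[10])]
    for i,ax in enumerate('zyzyzyz'):
        R=R*Ro.from_euler(ax,(-q[i] if ax=='z' else q[i])+(p[14+i] if 0<i<6 else 0))
        if i in(2,4,6): t=t+R.apply(ds[i//2-1])
    return t,R*Ro.from_euler('z',p[11])
def res2(p):
    o=[]
    for q,x,r in D:
        t,R=fk2(q,p);o+=list(5*(t-x))+list((Ro.from_rotvec(r).inv()*R).as_rotvec())
    return np.array(o)
p=np.zeros(21);p[[0,1,4,7,10,11]]=[-.07,.22,.55,.4,.33,1.5]
s=least_squares(lambda p:np.r_[res2(p),.01*p[14:],.01*p[[2,3,5,6,8,9]]],p);print(s.x,res2(s.x).reshape(-1,6))
```

```text
[[ 0.0368  0.0251 -0.0001 -0.0001  0.0001  0.0125]
 [ 0.0045  0.0327  0.0169 -0.0306 -0.001   0.0057]
 [-0.057   0.0504 -0.0258 -0.0547 -0.0015 -0.0133]
 [ 0.0417 -0.062  -0.017  -0.0441 -0.001  -0.003 ]
 [ 0.0368 -0.0199  0.0259 -0.0428 -0.0003 -0.0019]]
[-0.0481  0.2629  0.005  -0.0079  0.5459 -0.0084  0.0147  0.388  -0.0302
 -0.0315  0.3761  1.5349  8.2319  1.7997 -0.      0.0254  0.011  -0.0287
  0.0009  0.01    0.    ] [[ 0.0208 -0.0085 -0.0011  0.0069  0.0049  0.0024]
 [-0.0489  0.0278 -0.003  -0.0078 -0.002  -0.0021]
 [-0.0004  0.0211 -0.0022 -0.0053 -0.0009 -0.0057]
 [ 0.0321 -0.0359  0.003   0.0036  0.0069 -0.0019]
 [ 0.0022  0.0024  0.0033  0.0007  0.0049  0.0073]]
```

```bash
cat > ik.py <<'E'
from fk import *
P=np.array([-0.0719,0.2247,0.0086,0.5512,0.0117,0.4024,0.002,0.3295,1.5115,-0.0078]);SG=(-1,)*4
LO=np.array([-2.62,-.44,-1.27,.08,-1.32,.12,-2.74]);HI=np.array([2.62,2.09,1.32,2.57,4.46,2,2.74])
def Rt(tilt,flip=1,yaw=0):
    a=np.radians(tilt);z=np.array([np.cos(a),0,-np.sin(a)]);y=np.array([0,-flip,0.]);x=np.cross(y,z)
    return Ro.from_euler('z',yaw,degrees=True)*Ro.from_matrix(np.c_[x,y,z])
rng=np.random.default_rng(0)
def ik(t,R,n=25,seeds=None):
    out=[]
    for k in range(n):
        q0=LO+(HI-LO)*rng.uniform(.1,.9,7) if seeds is None else seeds
        f=lambda q:np.r_[5*(fk(q,P,SG)[0]-t),(R.inv()*fk(q,P,SG)[1]).as_rotvec(),.002*(q[[2]])]
        s=least_squares(f,q0,bounds=(LO+.03,HI-.03))
        if s.cost<1e-4: out.append((s.cost,s.x,fk(s.x,P,SG)[2]))
    return out
E
python3 - <<'E'
from ik import *
np.set_printoptions(precision=2,suppress=True)
for tilt in(35,50,60,70):
  for fl in(1,-1):
    for t in((.48,.08,.122),(.521,.08,.089),(.57,.08,.173)):
        o=ik(np.array(t),Rt(tilt,fl),12)
        if o:
            o.sort(key=lambda a:abs(a[1][2]));print(tilt,fl,t,len(o),[a[1] for a in o[:3]],'elbow',o[0][2][2])
        else:print(tilt,fl,t,0)
E
```

```text
35 1 (0.48, 0.08, 0.122) 0
35 1 (0.521, 0.08, 0.089) 0
35 1 (0.57, 0.08, 0.173) 9 [array([-0.33,  0.3 ,  0.  ,  2.51,  2.79,  0.64,  1.65]), array([-0.33,  0.3 ,  0.  ,  2.51,  2.79,  0.64,  1.65]), array([-0.33,  0.3 ,  0.  ,  2.51,  2.79,  0.64,  1.65])] elbow [0.18 0.05 0.75]
35 -1 (0.48, 0.08, 0.122) 0
35 -1 (0.521, 0.08, 0.089) 0
35 -1 (0.57, 0.08, 0.173) 12 [array([-0.33,  0.3 ,  0.  ,  2.51,  2.79,  0.64, -1.49]), array([-0.33,  0.3 , -0.  ,  2.51,  2.79,  0.64, -1.49]), array([-0.33,  0.3 , -0.  ,  2.51,  2.79,  0.64, -1.49])] elbow [0.18 0.05 0.75]
50 1 (0.48, 0.08, 0.122) 0
50 1 (0.521, 0.08, 0.089) 4 [array([-0.32,  0.37, -0.  ,  2.51,  2.77,  0.45,  1.66]), array([-0.32,  0.37, -0.  ,  2.51,  2.77,  0.45,  1.66]), array([-0.32,  0.37,  0.  ,  2.51,  2.77,  0.45,  1.66])] elbow [0.21 0.05 0.73]
50 1 (0.57, 0.08, 0.173) 6 [array([-0.28,  0.22, -0.  ,  2.32,  2.14,  0.16,  2.35]), array([-0.28,  0.22,  0.  ,  2.32,  2.14,  0.16,  2.35]), array([-0.28,  0.22, -0.  ,  2.32,  2.14,  0.16,  2.35])] elbow [0.14 0.03 0.76]
50 -1 (0.48, 0.08, 0.122) 0
50 -1 (0.521, 0.08, 0.089) 7 [
[... 2377 characters left out ...]
w [0.16 0.03 0.75]
70 -1 (0.48, 0.08, 0.122) 10 [array([-0.28,  0.22, -0.  ,  2.31,  0.26,  0.28,  1.06]), array([-0.28,  0.22, -0.  ,  2.31,  0.26,  0.28,  1.06]), array([-0.28,  0.22, -0.  ,  2.31,  0.26,  0.28,  1.06])] elbow [0.14 0.03 0.76]
70 -1 (0.521, 0.08, 0.089) 10 [array([-0.26,  0.34, -0.  ,  2.26,  0.31,  0.21,  1.03]), array([-0.26,  0.34, -0.  ,  2.26,  0.31,  0.21,  1.03]), array([-0.26,  0.34, -0.  ,  2.26,  0.31,  0.21,  1.03])] elbow [0.2  0.04 0.74]
70 -1 (0.57, 0.08, 0.173) 11 [array([-0.24,  0.26, -0.  ,  2.05,  0.13,  0.49,  1.24]), array([-0.24,  0.26, -0.  ,  2.05,  0.13,  0.49,  1.24]), array([-0.24,  0.26,  0.  ,  2.05,  0.13,  0.49,  1.24])] elbow [0.16 0.03 0.75]
```

```bash
python3 -m creep '[[[1,-2,2,0,6,0,-1],[2,-4,4,0,12,0,-1],[4,-6,6,0,18,0,-1],[6,-8,8,0,24,0,-1],[8,-10,8,0,30,0,-1]]]'; python3 st.py;  python3 -m creep '[[[0,0,0,0,4,0,-1],[0,0,0,0,6,0,-1],[0,0,0,0,6,0,-1],[0,0,0,0,6,0,-1]]]'; python3 st.py
```

```text
clock: 3.6
position: [0.5308, -0.0346, 0.2961]
ee_rot: [-3.122, -0.004, -0.188]
force: [-0.6, 0.6, 2.1]
width: 0.003
[ 0.7845  0.3015 -1.0187  1.7243  0.292   1.1468 -1.8726] pos [ 0.5308 -0.0346  0.2961] F [-0.558   0.5746  2.08  ] z [ 0.1203  0.014  -0.9926] y [ 0.0032 -0.9999 -0.0137] tip [ 0.5329 -0.0343  0.2792] 3.6
clock: 4.0
position: [0.528, -0.0313, 0.293]
ee_rot: [-3.124, -0.009, -0.024]
force: [-0.3, -0.8, -0.2]
width: 0.004
[ 0.71    0.3713 -0.9935  1.6473  0.3097  1.2784 -1.9015] pos [ 0.528  -0.0313  0.293 ] F [-0.297  -0.7563 -0.1816] z [ 0.0156  0.0171 -0.9997] y [ 0.0062 -0.9998 -0.017 ] tip [ 0.5283 -0.031   0.276 ] 4.0
```

```bash
for i in 1 2; do python3 -m creep '[[[0,0,0,0,0,0,-1],[0,0,0,0,0,0,-1],[0,0,0,0,0,0,-1],[0,0,0,0,0,0,-1],[0,0,0,0,0,0,-1]]]' >/dev/null; python3 st.py; done
```

```text
[ 0.7108  0.3709 -0.9957  1.6463  0.3101  1.2799 -1.9025] pos [ 0.528  -0.0309  0.2939] F [0.6035 0.3604 0.1977] z [ 0.0161  0.0169 -0.9997] y [ 0.0062 -0.9998 -0.0168] tip [ 0.5283 -0.0306  0.2769] 4.5
[ 0.7104  0.3716 -0.9957  1.6461  0.3101  1.28   -1.9025] pos [ 0.5281 -0.0307  0.2937] F [0.2891 0.328  0.5056] z [ 0.0156  0.0173 -0.9997] y [ 0.0065 -0.9998 -0.0172] tip [ 0.5284 -0.0304  0.2767] 5.0
```

```bash
cat > sim.py <<'E'
from ik import *
W=np.ones(7)
def step(q,t,R,iters=6,w=None):
    for _ in range(iters):
        x,Rc,_p=fk(q,P,SG)
        e=np.r_[t-x,(R*Rc.inv()).as_rotvec()]
        J=np.zeros((6,7))
        for i in range(7):
            d=q.copy();d[i]+=1e-5;x2,R2,_=fk(d,P,SG)
            J[:,i]=np.r_[(x2-x),(R2*Rc.inv()).as_rotvec()]/1e-5
        act=np.ones(7,bool)
        for _ in range(3):
            Ja=J*act; dq=Ja.T@np.linalg.solve(Ja@Ja.T+1e-6*np.eye(6),e)
            bad=((q+dq<LO)|(q+dq>HI))&act
            if not bad.any():break
            act&=~bad
        q=np.clip(q+np.clip(dq,-.15,.15),LO,HI)
    x,Rc,_=fk(q,P,SG);return q,np.linalg.norm(t-x),np.linalg.norm((R*Rc.inv()).as_rotvec())
def run(q,t,R,dt,rot,n=10):
    t=np.array(t,float);R0=R
    rot=np.radians(rot)
    for k in range(1,n+1):
        q,et,er=step(q,t+np.array(dt)/100*k/n,Ro.from_rotvec(rot*k/n)*R0)
    return q,t+np.array(dt)/100,Ro.from_rotvec(rot)*R0,et,er
E
python3 - <<'E'
from sim import *
np.set_printoptions(precision=3,suppress=True)
q=np.array(D[0][0]);t,R,_=fk(q,P,SG)
for dt,r in(((10,15,8),(0,0,-20)),((8,20,0),(0,-25,0)),((4,20,-4),(0,-20,0))):
    q,t,R,a,b=run(q,t,R,dt,r);print(q,t,a,b)
q=np.array([.7104,.3716,-.9957,1.6461,.3101,1.28,-1.9025]);t,R,_=fk(q,P,SG)
print('now',t,R.as_rotvec())
q1,t1,R1,a,b=run(q,t,R,(-4,11,-17),(0,-20,0));print(q1,t1,a,b)
q1,t1,R1,a,b=run(q1,t1,R1,(3,0,-4),(0,-5,0));print(q1,t1,a,b)
E
```

```text
[ 0.827  0.239  0.038  1.657 -0.01   1.247 -0.7  ] [ 0.323 -0.431  0.297] 3.236828524569469e-16 5.432050433200808e-16
[ 0.731 -0.065 -0.082  2.099 -0.403  0.813 -0.684] [ 0.403 -0.231  0.297] 2.2887833992611187e-16 3.2173821280106305e-16
[ 0.211 -0.194 -0.133  2.51  -1.235  0.135 -0.316] [ 0.443 -0.031  0.257] 0.004569756824723254 0.001981850936800259
now [ 0.546 -0.034  0.297] [-3.125  0.01  -0.026]
[ 0.322  0.298 -0.705  2.262  0.776  0.384 -2.576] [0.506 0.076 0.127] 2.1677797545656835e-16 2.1845732151009283e-16
[-0.113  0.333 -0.158  2.286  0.95   0.139 -2.732] [0.536 0.076 0.087] 0.011434611884406075 0.006254775116459159
```

Run:
```python
from sim import *
np.set_printoptions(precision=3,suppress=True)
q=np.array([.7104,.3716,-.9957,1.6461,.3101,1.28,-1.9025]);t,R,_=fk(q,P,SG);t=t
off=t-np.array([.528,-.0307,.2938])
for yaw,tilt in((180,20),(180,25),(160,25),(180,30)):
    q1,t1,R1,a,b=run(q,t,R,(0,0,0),(0,0,yaw),20);print(yaw,tilt,q1,a,b)
    if yaw!=180: q1,t1,R1,a,b=run(q1,t1,R1,(0,0,0),(0,0,180-yaw))
    q1,t1,R1,a,b=run(q1,t1,R1,(-4,11,-17),(0,-tilt+5,0));print(q1,t1-off,a,b)
    q1,t1,R1,a,b=run(q1,t1,R1,(0,0,-4),(0,-5,0));print(q1,t1-off,a,b)
    q1,t1,R1,a,b=run(q1,t1,R1,(3,0,0),(0,0,0));print(q1,t1-off,a,b)
    q1,t1,R1,a,b=run(q1,t1,R1,(5,0,8.6),(0,0,0));print(q1,t1-off,a,b)
```

```text
180 20 [ 0.795  0.509 -1.265  1.618  0.5    1.404  1.047] 1.389512421408389e-16 1.4621329886034353e-16
[ 0.535  0.45  -1.064  2.157  0.834  0.691  0.494] [0.488 0.079 0.124] 1.6184142622847344e-16 2.385564755503046e-16
[ 0.395  0.449 -0.877  2.27   1.127  0.506  0.203] [0.488 0.079 0.084] 2.8609792490763985e-16 7.852827612348045e-16
[ 0.394  0.493 -0.877  2.202  1.109  0.542  0.254] [0.518 0.079 0.084] 1.594436429147036e-16 4.759701500043203e-16
[ 0.527  0.47  -1.059  1.994  0.837  0.75   0.568] [0.568 0.079 0.17 ] 1.5515838457795457e-16 2.7879880061456666e-16
180 25 [ 0.795  0.509 -1.265  1.618  0.5    1.404  1.047] 1.389512421408389e-16 1.4621329886034353e-16
[ 0.501  0.392 -0.999  2.226  0.94   0.569  0.384] [0.488 0.079 0.124] 2.237726045655905e-16 4.694858593944124e-16
[ 0.313  0.406 -0.767  2.337  1.388  0.414 -0.065] [0.488 0.079 0.084] 2.9893669801409083e-16 3.095739654796061e-16
[ 0.32   0.447 -0.771  2.271  1.338  0.44   0.016] [0.518 0.079 0.084] 1.3877787807814457e-17 2.1626000294129146e-16
[ 0.499  0.412 -0.993  2.067  0.923  0.62   0.475] [0.568 0.079 0.17 ] 1.867065397
[... 465 characters left out ...]
6014737586427e-16
[ 0.497  0.411 -0.989  2.067  0.921  0.618  0.477] [0.568 0.079 0.17 ] 1.4488835837920476e-16 2.170004646722834e-16
180 30 [ 0.795  0.509 -1.265  1.618  0.5    1.404  1.047] 1.389512421408389e-16 1.4621329886034353e-16
[ 0.418  0.332 -0.877  2.296  1.103  0.442  0.216] [0.488 0.079 0.124] 1.2719202621569003e-16 2.348027051764444e-16
[ 0.269  0.396 -0.725  2.403  1.75   0.415 -0.437] [0.488 0.079 0.084] 1.2719202621569003e-16 2.4335114036803264e-16
[ 0.259  0.426 -0.698  2.337  1.684  0.409 -0.339] [0.518 0.079 0.084] 1.576213700060856e-16 1.7171356541742802e-16
[ 0.415  0.347 -0.856  2.14   1.041  0.476  0.345] [0.568 0.079 0.17 ] 1.1775693440128312e-16 5.95933918698487e-16
```

```bash
for i in 1 2; do :; done
python3 -m creep '[[[0,0,0,0,0,8,-1],[0,0,0,0,0,16,-1],[0,0,0,0,0,24,-1],[0,0,0,0,0,32,-1],[0,0,0,0,0,40,-1]]]' >/dev/null
python3 -m creep '[[[0,0,0,0,0,8,-1],[0,0,0,0,0,16,-1],[0,0,0,0,0,24,-1],[0,0,0,0,0,32,-1],[0,0,0,0,0,40,-1]]]' >/dev/null
python3 -m creep '[[[0,0,0,0,0,8,-1],[0,0,0,0,0,16,-1],[0,0,0,0,0,24,-1],[0,0,0,0,0,32,-1],[0,0,0,0,0,40,-1]]]' >/dev/null
python3 -m creep '[[[0,0,0,0,0,8,-1],[0,0,0,0,0,16,-1],[0,0,0,0,0,24,-1],[0,0,0,0,0,32,-1],[0,0,0,0,0,40,-1]]]' >/dev/null
python3 -m creep '[[[0,0,0,0,0,8,-1],[0,0,0,0,0,16,-1],[0,0,0,0,0,19,-1],[0,0,0,0,0,19,-1]]]'; python3 st.py
```

```text
clock: 7.4
position: [0.5281, -0.0307, 0.2937]
ee_rot: [-0.016, -3.126, 0.027]
force: [-0.8, -0.5, 0.6]
width: 0.002
[ 0.7951  0.5043 -1.2539  1.6133  0.4933  1.4044  1.0431] pos [ 0.5281 -0.0307  0.2937] F [-0.7721 -0.5452  0.5727] z [-0.016  -0.017  -0.9997] y [ 0.0102  0.9998 -0.0171] tip [ 0.5278 -0.031   0.2767] 7.4
```

```bash
python3 -m creep '[[[-1,3,-3,0,-5,0,-1],[-2,6,-6,0,-10,0,-1],[-3,9,-9,0,-15,0,-1],[-4,11,-12,0,-20,0,-1],[-4,11,-15,0,-25,0,-1]]]'; python3 -m creep '[[[0,0,-1,0,0,0,-1],[0,0,-2,0,0,0,-1],[0,0,-2,0,0,0,-1]]]'; python3 st.py 3
```

```text
clock: 7.9
position: [0.4875, 0.0803, 0.1492]
ee_rot: [0.021, 2.734, -0.022]
force: [2.9, -2.8, -1.0]
width: 0.003
clock: 8.2
position: [0.4892, 0.0777, 0.129]
ee_rot: [0.025, 2.737, -0.028]
force: [0.6, -0.3, 0.0]
width: 0.004
[ 0.4381  0.3117 -0.9758  2.2823  1.0234  0.5413  0.219 ] pos [0.4892 0.0777 0.129 ] F [ 0.5967 -0.3009  0.0337] z [ 0.3931 -0.023  -0.9192] y [ 0.0215  0.9996 -0.0158] tip [0.4959 0.0773 0.1134] 8.2
```

View pics/scene3c.png

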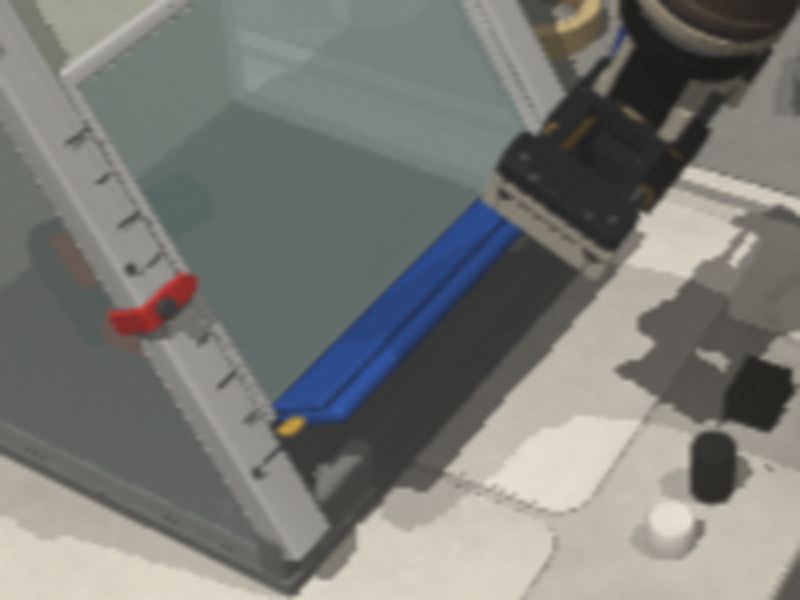

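View pics/top3c.png

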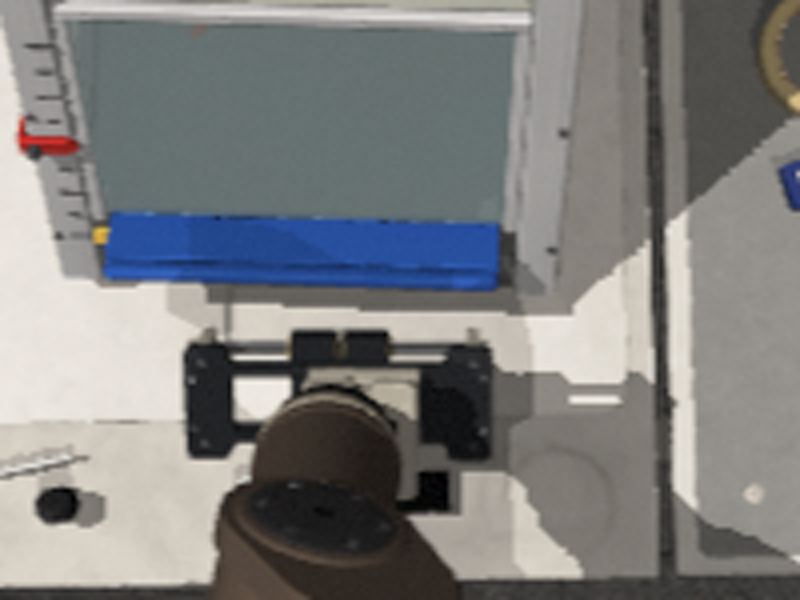

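```bash
python3 -m creep '[[[-0.3,0,-1.5,0,-2,0,-1],[-0.5,0,-3,0,-4,0,-1],[-0.5,0,-4.4,0,-7,0,-1],[-0.5,0,-4.8,0,-7,0,-1],[-0.5,0,-4.8,0,-7,0,-1]]]';python3 st.py;  python3 -m creep '[[[0.5,0,0,0,0,0,-1],[1,0,0,0,0,0,-1],[1.5,0,0,0,0,0,-1],[1.5,0,0,0,0,0,-1]]]'; python3 st.py 4
```

```text
clock: 8.8
position: [0.4845, 0.0776, 0.0813]
ee_rot: [0.025, 2.615, -0.025]
force: [-0.7, -0.1, -0.1]
width: 0.007
[ 0.2383  0.3871 -0.8342  2.4563  1.7138  0.5476 -0.536 ] pos [0.4845 0.0776 0.0813] F [-0.7208 -0.0679 -0.1478] z [ 0.5025 -0.0226 -0.8643] y [ 0.0226  0.9997 -0.013 ] tip [0.493  0.0773 0.0666] 8.8
clock: 9.2
position: [0.5015, 0.0775, 0.0827]
ee_rot: [0.027, 2.612, -0.025]
force: [0.2, 0.2, 0.1]
width: 0.005
[ 0.2404  0.3999 -0.8162  2.4227  1.6989  0.5407 -0.4937] pos [0.5015 0.0775 0.0827] F [0.2112 0.1926 0.0711] z [ 0.5048 -0.0232 -0.8629] y [ 0.0243  0.9996 -0.0126] tip [0.5101 0.0771 0.068 ] 9.2
```

View pics/scene4c.png

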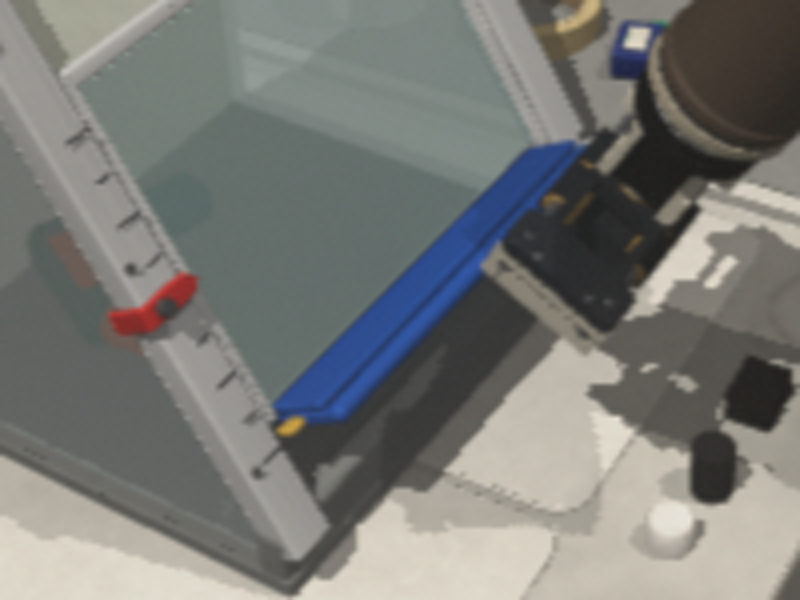

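View pics/top4c.png

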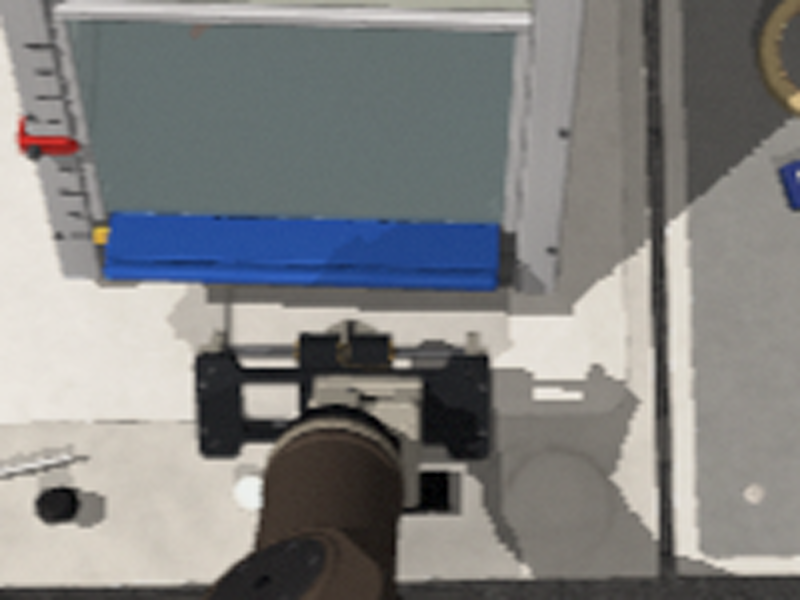

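```bash
python3 -m creep '[[[0.4,0,0,0,0,0,-1],[0.8,0,0,0,0,0,-1],[1.2,0,0,0,0,0,-1],[1.2,0,0,0,0,0,-1]]]'; python3 -m creep '[[[0.3,0,0,0,0,0,-1],[0.6,0,0,0,0,0,-1],[0.6,0,0,0,0,0,-1]]]'; python3 st.py
```

```text
clock: 9.7
position: [0.5127, 0.0776, 0.082]
ee_rot: [0.026, 2.613, -0.025]
force: [0.0, -0.3, 0.2]
width: 0.004
clock: 10.0
position: [0.5184, 0.0776, 0.082]
ee_rot: [0.025, 2.613, -0.025]
force: [-0.5, -0.2, 0.5]
width: 0.004
[ 0.2403  0.4179 -0.7977  2.3877  1.6822  0.5345 -0.4476] pos [0.5184 0.0776 0.082 ] F [-0.5055 -0.1675  0.5439] z [ 0.5037 -0.0229 -0.8636] y [ 0.023   0.9996 -0.0131] tip [0.527  0.0772 0.0673] 10.0
```

```bash
python3 -m creep '[[[0.3,0,0,0,0,0,-1],[0.6,0,0,0,0,0,-1],[0.6,0,0,0,0,0,-1]]]'; python3 -m creep '[[[0.2,0,0.3,0,0,0,-1],[0.3,0,0.6,0,0,0,-1],[0.5,0,0.9,0,0,0,-1],[0.5,0,0.9,0,0,0,-1]]]'; python3 st.py 5
```

```text
clock: 10.3
position: [0.5245, 0.0776, 0.082]
ee_rot: [0.026, 2.613, -0.025]
force: [0.0, -0.6, 0.2]
width: 0.006
clock: 10.7
position: [0.5283, 0.0774, 0.0909]
ee_rot: [0.025, 2.614, -0.026]
force: [-5.6, -1.1, -0.3]
width: 0.006
[ 0.2443  0.4023 -0.7849  2.3586  1.6165  0.5126 -0.3662] pos [0.5283 0.0774 0.0909] F [-5.6308 -1.0515 -0.3243] z [ 0.5028 -0.0231 -0.8641] y [ 0.0228  0.9996 -0.0135] tip [0.5369 0.077  0.0762] 10.7
```

View pics/scene5c.png

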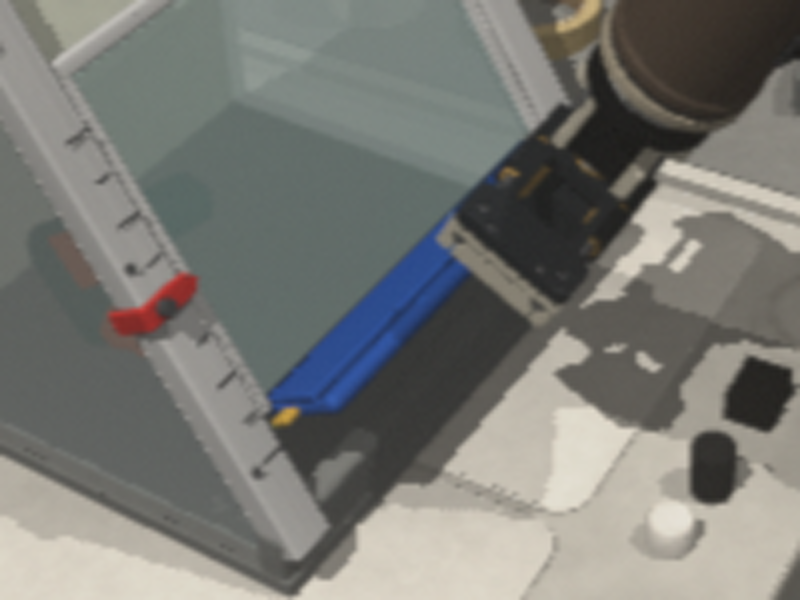

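```bash
python3 -m creep '[[[0.4,0,0.7,0,0,0,-1],[0.8,0,1.4,0,0,0,-1],[1.2,0,2.1,0,0,0,-1],[1.6,0,2.8,0,0,0,-1],[2,-0.1,3.5,0,0,0,-1]]]'; python3 -m creep '[[[0.4,0,0.7,0,0,0,-1],[0.8,0,1.4,0,0,0,-1],[1.2,0,2.1,0,0,0,-1],[1.2,0,2.1,0,0,0,-1]]]'; python3 st.py 6
```

```text
clock: 11.3
position: [0.548, 0.0764, 0.1255]
ee_rot: [0.025, 2.615, -0.026]
force: [-3.7, 0.6, -4.0]
width: 0.003
clock: 11.7
position: [0.5611, 0.076, 0.1475]
ee_rot: [0.026, 2.613, -0.027]
force: [-4.4, -1.1, 0.2]
width: 0.007
[ 0.315   0.3201 -0.807   2.2337  1.2327  0.4824  0.0671] pos [0.5611 0.076  0.1475] F [-4.4028 -1.1169  0.2351] z [ 0.5039 -0.0241 -0.8634] y [ 0.0238  0.9996 -0.014 ] tip [0.5696 0.0756 0.1328] 11.7
```

View pics/scene6c.png

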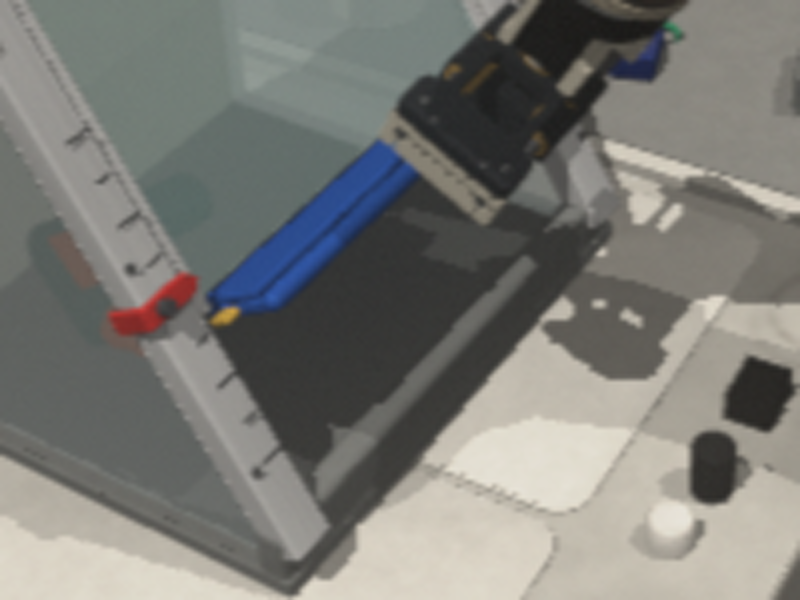

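View pics/top6c.png

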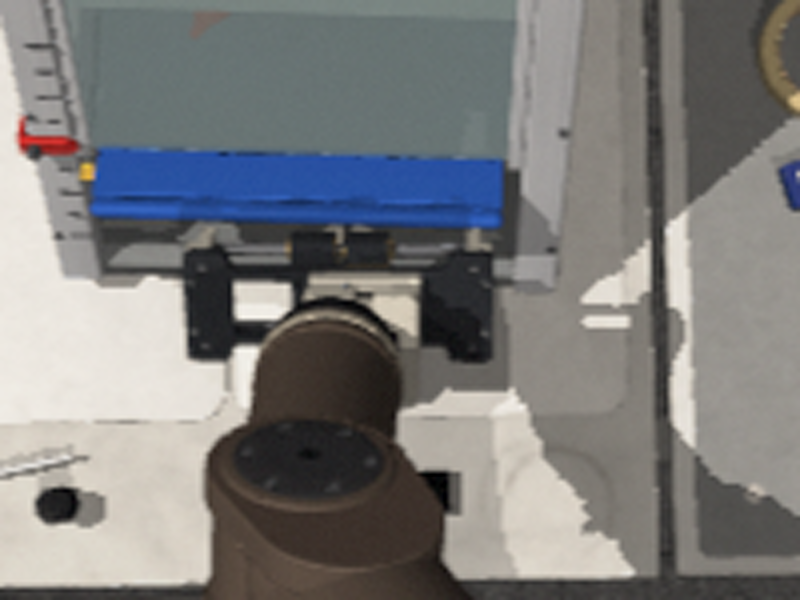

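```bash
cat > tab.py <<'E'
from h import *
import cv2,sys
k=sys.argv[1];c={}
for n,roi in(('scene',(150,200,215,265)),('top',(160,160,180,205))):
    im=cv2.imread(f'pics/{n}{k}.png');h=cv2.cvtColor(im,cv2.COLOR_BGR2HSV);x0,y0,x1,y1=roi
    def ms(lo,hi):
        m=np.zeros(h.shape[:2],np.uint8);m[y0:y1,x0:x1]=cv2.inRange(h,lo,hi)[y0:y1,x0:x1];return np.argwhere(m)[:,::-1]
    yl=ms((17,100,80),(33,255,255)).mean(0);rd=ms((0,140,70),(8,255,255)) 
    c[n]=(yl,rd);print(n,'yellow',yl,'red rightmost',rd[rd[:,0]>=rd[:,0].max()-1].mean(0))
y,e=tri(c['scene'][0],c['top'][0]);m=np.array([.6161,.2525,.1742]);s=np.array([.4996,-.0204,.866])
print(y,e,'remaining mm',1e3*(m-y)@s,'perp',1e3*(m-y-s*((m-y)@s)))
E
python3 tab.py 0;python3 tab.py 6
```

```text
scene yellow [192.2857 256.381 ] red rightmost [167.4444 220.7778]
top yellow [174.3846 198.2308] red rightmost [167.5 176. ]
[0.5668 0.2533 0.0924] [np.float64(1.3), np.float64(1.3)] remaining mm 95.50968264738177 perp [ 1.5749  1.1315 -0.8788]
scene yellow [175.7917 228.875 ] red rightmost [167.4444 220.7778]
top yellow [171.  182.5] red rightmost [167.5 176. ]
[0.6023 0.2516 0.1548] [np.float64(1.3), np.float64(1.3)] remaining mm 23.695143040551734 perp [ 1.9577  1.3729 -1.0963]
```

```bash
python3 -m creep '[[[0.3,0,0.5,0,0,0,-1],[0.6,0,1,0,0,0,-1],[0.9,0,1.5,0,0,0,-1],[1,0,1.8,0,0,0,-1],[1,0,1.8,0,0,0,-1]]]'; python3 st.py 7; python3 tab.py 7
```

```text
clock: 12.3
position: [0.5709, 0.076, 0.1649]
ee_rot: [0.026, 2.613, -0.026]
force: [-4.2, -1.1, -1.0]
width: 0.003
[ 0.3519  0.3082 -0.8372  2.1918  1.1295  0.5003  0.1863] pos [0.5709 0.076  0.1649] F [-4.2002 -1.0977 -1.0304] z [ 0.5034 -0.0238 -0.8637] y [ 0.0236  0.9996 -0.0139] tip [0.5795 0.0756 0.1502] 12.3
scene yellow [171.7778 220.9444] red rightmost [167.4444 221.2222]
top yellow [170.1538 178.2308] red rightmost [168.25 176.  ]
[0.611  0.2506 0.1724] [np.float64(1.5), np.float64(1.5)] remaining mm 4.104808620589276 perp [ 3.042   1.9976 -1.7078]
```

View pics/scene7c.png

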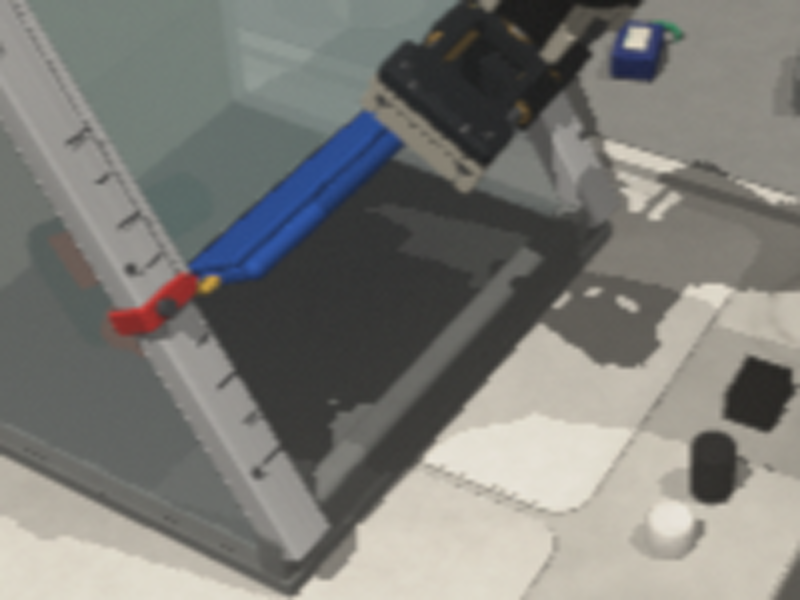

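View pics/top7c.png

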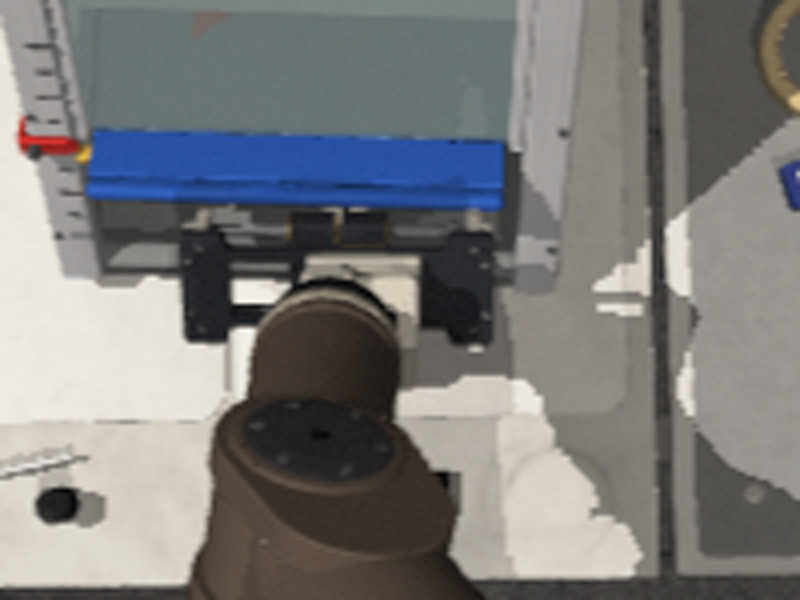

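```bash
python3 -m creep '[[[0.1,0,0.2,0,0,0,-1],[0.25,0,0.45,0,0,0,-1],[0.25,0,0.45,0,0,0,-1],[0.25,0,0.45,0,0,0,-1],[0.25,0,0.45,0,0,0,-1]]]'; python3 st.py 8; python3 tab.py 8
python3 - <<'E'
import cv2,numpy as np
a=cv2.imread('pics/scene8.png')[200:250,140:200];b=cv2.imread('pics/top8.png')[155:205,150:210]
cv2.imwrite('pics/z8.png',np.hstack([cv2.resize(i,(390,325),interpolation=cv2.INTER_NEAREST) for i in(a,b)]))
E
```

```text
clock: 12.9
position: [0.5735, 0.0762, 0.1696]
ee_rot: [0.026, 2.613, -0.026]
force: [-3.9, -3.0, -1.3]
width: 0.006
[ 0.3615  0.3056 -0.8458  2.1807  1.1053  0.5061  0.2146] pos [0.5735 0.0762 0.1696] F [-3.8781 -3.0089 -1.293 ] z [ 0.5036 -0.0236 -0.8636] y [ 0.0233  0.9996 -0.0137] tip [0.5821 0.0758 0.1549] 12.9
scene yellow [170.9231 218.6154] red rightmost [168.1667 221.    ]
top yellow [170.     176.6364] red rightmost [167.4 175.8]
[0.6139 0.2498 0.177 ] [np.float64(2.2), np.float64(2.2)] remaining mm -1.4257502954705374 perp [ 2.88    2.6935 -1.5981]
```

View pics/z8.png

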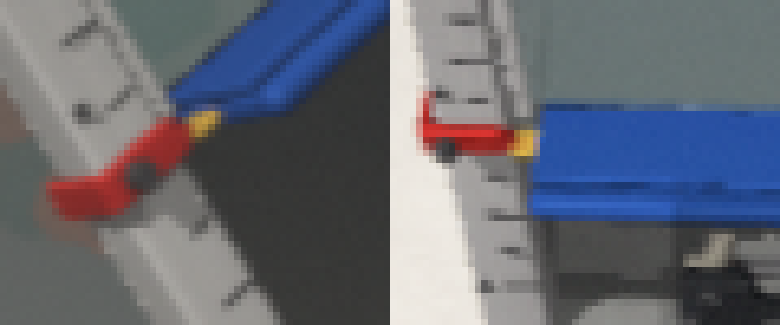

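```bash
python3 -m creep '[[[-0.5,0,-0.3,0,0,0,-1],[-1.2,0,-0.7,0,0,0,-1],[-2.4,0,-1.2,0,0,0,-1],[-4.5,0,-1.2,0,0,0,-1],[-6.5,0,-1.2,0,0,0,-1]]]'; python3 st.py 9; python3 tab.py 9
python3 - <<'E'
import cv2,numpy as np
a=cv2.imread('pics/scene9.png')[200:250,140:200];b=cv2.imread('pics/top9.png')[155:205,150:210]
cv2.imwrite('pics/z9.png',np.hstack([cv2.resize(i,(390,325),interpolation=cv2.INTER_NEAREST) for i in(a,b)]))
E
```

```text
clock: 13.5
position: [0.5087, 0.078, 0.1581]
ee_rot: [0.023, 2.612, -0.022]
force: [0.4, -0.1, 0.5]
width: 0.006
[ 0.3416  0.2143 -0.8495  2.3235  1.1675  0.4414  0.0672] pos [0.5087 0.078  0.1581] F [ 0.4459 -0.0519  0.4685] z [ 0.5051 -0.0204 -0.8628] y [ 0.021   0.9997 -0.0114] tip [0.5172 0.0777 0.1434] 13.5
scene yellow [170.9231 218.6154] red rightmost [168.1667 221.    ]
top yellow [170.     176.6364] red rightmost [167.4 175.8]
[0.6139 0.2498 0.177 ] [np.float64(2.2), np.float64(2.2)] remaining mm -1.4257502954705374 perp [ 2.88    2.6935 -1.5981]
```

View pics/z9.png

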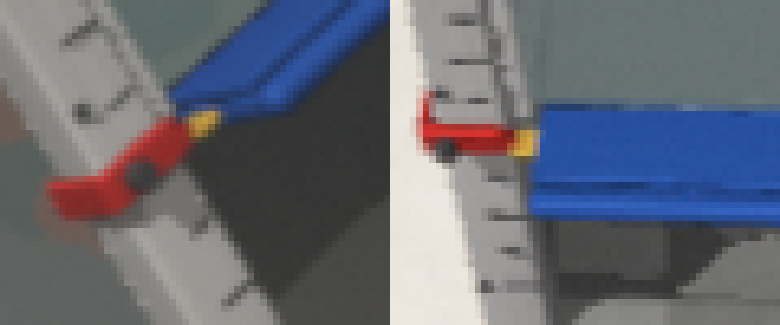

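View pics/top9.png

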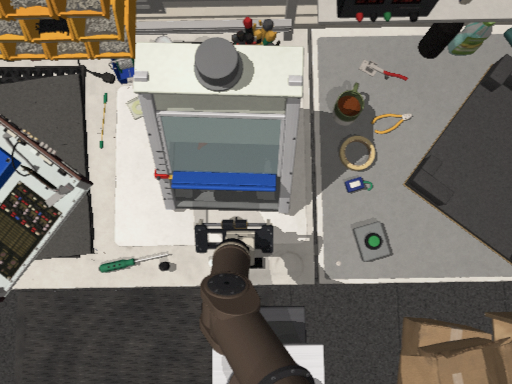

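Run:
```python
from sim import *
np.set_printoptions(precision=3,suppress=True)
q=np.array([.3416,.2143,-.8495,2.3235,1.1675,.4414,.0672]);t,R,_=fk(q,P,SG);off=t-np.array([.5087,.078,.1581])
for m,r in(((-4,-4,10),(0,12,0)),((1,-17,0),(0,18,0)),((-3.8,-17.2,-3),(0,0,0)),((0,0,-12),(0,0,0))):
    q,t,R,a,b=run(q,t,R,m,r);print(q,t-off,a,b)
```

```text
[ 0.911 -0.034 -1.165  2.096  0.12   0.76   1.226] [0.469 0.038 0.258] 2.918462810976448e-16 5.055171545726311e-16
[ 0.951  0.274 -1.029  1.838  0.315  1.174  1.383] [ 0.479 -0.132  0.258] 1.2719202621569003e-16 2.1215058827423735e-16
[ 1.209  0.358 -0.964  1.821  0.384  1.117  1.676] [ 0.441 -0.304  0.228] 1.7772239894833365e-16 7.136998319848986e-16
[ 1.098  0.499 -0.848  1.981  0.56   0.87   1.509] [ 0.441 -0.304  0.108] 2.7894008272968645e-16 3.860195127253922e-16
```

Feasible; go.

```bash
python3 -m creep '[[[-2,0,2,0,2,0,-1],[-3,-1,4,0,4,0,-1],[-4,-2,6,0,6,0,-1],[-4,-3,8,0,9,0,-1],[-4,-4,10,0,12,0,-1]]]'; python3 -m creep '[[[0,-3,0,0,4,0,-1],[0,-6,0,0,8,0,-1],[1,-10,0,0,12,0,-1],[1,-14,0,0,16,0,-1],[1,-17,0,0,18,0,-1]]]';python3 -m creep '[[[-1,-4,0,0,0,0,-1],[-2,-8,-1,0,0,0,-1],[-3,-12,-2,0,0,0,-1],[-4,-16,-3,0,0,0,-1],[-4,-17,-3,0,0,0,-1]]]'; python3 st.py
```

```text
clock: 14.1
position: [0.468, 0.0376, 0.2563]
ee_rot: [0.02, 2.82, -0.031]
force: [1.3, -1.7, -1.0]
width: 0.003
clock: 14.6
position: [0.4809, -0.1366, 0.2559]
ee_rot: [0.025, 3.133, -0.039]
force: [1.2, -0.2, -0.9]
width: 0.006
clock: 15.1
position: [0.4369, -0.3094, 0.2242]
ee_rot: [0.033, 3.134, -0.042]
force: [-0.7, -0.4, 0.3]
width: 0.005
[ 1.1377  0.3977 -0.85    1.7518  0.3535  1.1284  1.726 ] pos [ 0.4369 -0.3094  0.2242] F [-0.6776 -0.3595  0.276 ] z [ 0.0071 -0.0268 -0.9996] y [ 0.0212  0.9994 -0.0266] tip [ 0.437  -0.3099  0.2072] 15.1
```

```bash
python3 -m creep '[[[0.2,0.3,-3,0,0,0,-1],[0.4,0.6,-6,0,0,0,-1],[0.4,0.6,-9,0,0,0,-1],[0.4,0.6,-12,0,0,0,-1],[0.4,0.6,-12.5,0,0,0,-1]]]'; python3 st.py 10
python3 - <<'E'
import cv2,numpy as np
a=cv2.imread('pics/scene10.png')[120:200,290:390];b=cv2.imread('pics/top10.png')[190:290,320:420]
cv2.imwrite('pics/z10.png',np.hstack([cv2.resize(i,(390,390),interpolation=cv2.INTER_CUBIC) for i in(a,b)]))
E
```

```text
clock: 15.6
position: [0.4423, -0.2968, 0.0981]
ee_rot: [0.021, 3.135, -0.036]
force: [0.2, -0.4, -0.0]
width: 0.005
[ 1.0373  0.5342 -0.7694  1.9077  0.5034  0.8829  1.5688] pos [ 0.4423 -0.2968  0.0981] F [ 0.1599 -0.412  -0.0016] z [ 0.0063 -0.0233 -0.9997] y [ 0.0135  0.9996 -0.0232] tip [ 0.4424 -0.2972  0.0811] 15.6
```

View pics/z10.png

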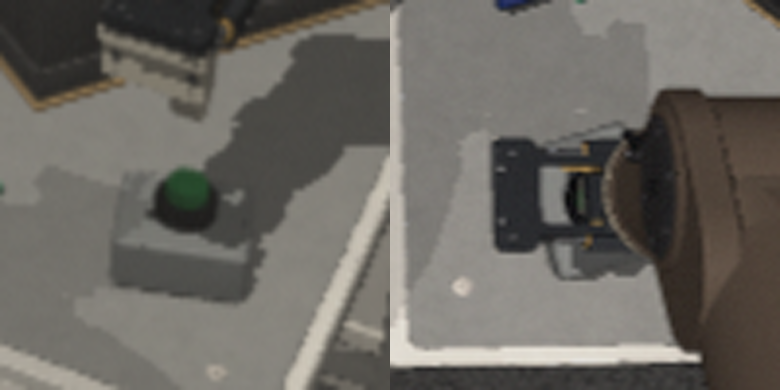

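```bash
python3 -m creep '[[[0,-0.6,-0.7,0,0,0,-1],[0,-0.6,-1.4,0,0,0,-1],[0,-0.6,-2,0,0,0,-1],[0,-0.6,-2.2,0,0,0,-1]]]'; python3 -m creep '[[[0,0,-0.3,0,0,0,-1],[0,0,-0.6,0,0,0,-1],[0,0,-0.8,0,0,0,-1],[0,0,-0.8,0,0,0,-1]]]'; python3 st.py 11
```

```text
clock: 16.1
position: [0.4426, -0.3034, 0.0782]
ee_rot: [0.023, 3.133, -0.039]
force: [-0.1, 0.6, 0.1]
width: 0.005
clock: 16.5
position: [0.4427, -0.3033, 0.0703]
ee_rot: [0.022, 3.133, -0.039]
force: [-0.6, 0.0, 1.1]
width: 0.008
[ 1.0208  0.5726 -0.7389  1.9264  0.5465  0.831   1.5417] pos [ 0.4427 -0.3033  0.0703] F [-0.6364  0.0405  1.1227] z [ 0.0083 -0.0251 -0.9997] y [ 0.0141  0.9996 -0.025 ] tip [ 0.4428 -0.3037  0.0533] 16.5
```

```bash
python3 -m creep '[[[0,0,-0.2,0,0,0,-1],[0,0,-0.3,0,0,0,-1],[0,0,-0.3,0,0,0,-1]]]'; python3 st.py;python3 -m creep '[[[0,0,-0.2,0,0,0,-1],[0,0,-0.3,0,0,0,-1],[0,0,-0.3,0,0,0,-1]]]'; python3 st.py
```

```text
clock: 16.9
position: [0.4427, -0.3034, 0.0674]
ee_rot: [0.022, 3.133, -0.039]
force: [-0.5, -0.1, -0.3]
width: 0.001
[ 1.0183  0.5763 -0.7358  1.9289  0.5509  0.8254  1.5378] pos [ 0.4427 -0.3034  0.0674] F [-0.5099 -0.0523 -0.2726] z [ 0.0083 -0.0252 -0.9996] y [ 0.0142  0.9996 -0.0251] tip [ 0.4428 -0.3038  0.0504] 16.9
clock: 17.2
position: [0.4427, -0.3033, 0.0643]
ee_rot: [0.022, 3.133, -0.039]
force: [-0.2, 0.2, 0.3]
width: 0.006
[ 1.0157  0.5803 -0.7324  1.9314  0.5554  0.8197  1.5338] pos [ 0.4427 -0.3033  0.0643] F [-0.1637  0.1907  0.3174] z [ 0.0083 -0.0251 -0.9997] y [ 0.0142  0.9996 -0.0249] tip [ 0.4428 -0.3038  0.0473] 17.2
```

```bash
python3 st.py 12
python3 - <<'E'
import cv2,numpy as np
a=cv2.imread('pics/scene12.png')[120:200,290:390];b=cv2.imread('pics/top12.png')[190:290,320:420]
cv2.imwrite('pics/z12.png',np.hstack([cv2.resize(i,(390,390),interpolation=cv2.INTER_CUBIC) for i in(a,b)]))
E
```

```text
[ 1.0157  0.5803 -0.7324  1.9314  0.5554  0.8197  1.5338] pos [ 0.4427 -0.3033  0.0643] F [-0.1637  0.1907  0.3174] z [ 0.0083 -0.0251 -0.9997] y [ 0.0142  0.9996 -0.0249] tip [ 0.4428 -0.3038  0.0473] 17.2
```

View pics/z12.png

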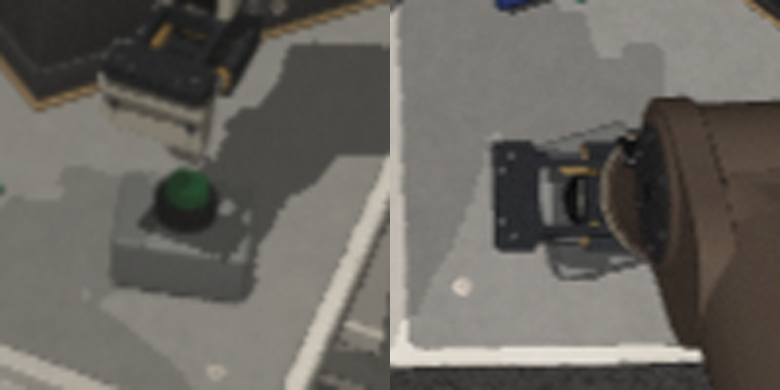

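Run:
```python
from h import *
for p in((.4428,-.3038,.0473),(.4428,-.3038,.057),(.4428,-.2848,.0473),(.4428,-.3228,.0473)):print(proj('scene',p),proj('top',p))
import cv2
for n,(x0,y0,x1,y1) in(('scene',(310,135,370,190)),('top',(345,210,400,270))):
    im=cv2.imread(f'pics/{n}0.png');h=cv2.cvtColor(im,cv2.COLOR_BGR2HSV)
    m=cv2.inRange(h,(55,90,30),(90,255,255))[y0:y1,x0:x1];a=np.argwhere(m)[:,::-1]+[x0,y0];print(n,a.mean(0),a.min(0),a.max(0))
```

```text
[336.7772 159.4783] [373.6052 240.4679]
[337.0912 156.6718] [374.3814 240.3966]
[334.4598 162.7412] [366.8999 240.5794]
[339.0504 156.2776] [380.3111 240.3564]
scene [337.2083 158.4444] [332 155] [342 162]
top [373.5378 240.6303] [368 235] [379 246]
```

Run:
```python
import cv2,numpy as np
a=cv2.imread('pics/scene12.png')[110:190,300:380]
cv2.imwrite('pics/z12b.png',cv2.resize(a,(600,600),interpolation=cv2.INTER_CUBIC))
```

```text
(no output)
```

View pics/z12b.png

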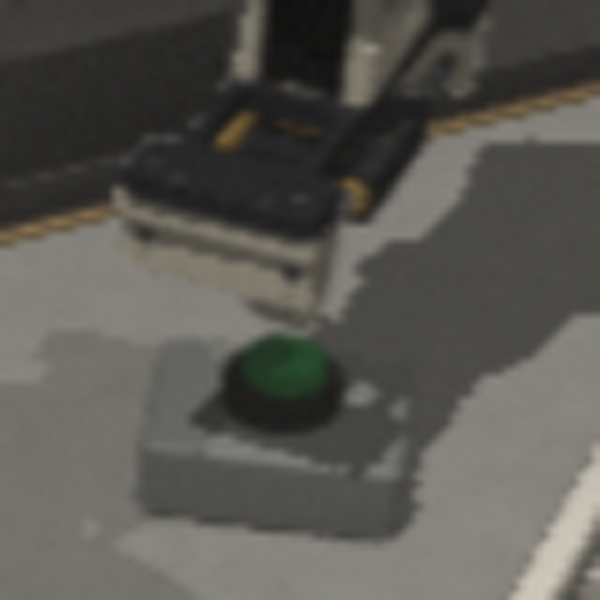

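```bash
python3 -m creep '[[[0,0,-0.2,0,0,0,-1],[0,0,-0.4,0,0,0,-1],[0,0,-0.4,0,0,0,-1]]]'; python3 -m creep '[[[0,0,-0.2,0,0,0,-1],[0,0,-0.4,0,0,0,-1],[0,0,-0.4,0,0,0,-1]]]';python3 -m creep '[[[0,0,-0.2,0,0,0,-1],[0,0,-0.4,0,0,0,-1],[0,0,-0.4,0,0,0,-1]]]'
```

```text
clock: 17.6
position: [0.4426, -0.3033, 0.0602]
ee_rot: [0.022, 3.133, -0.039]
force: [0.3, 0.5, 0.0]
width: 0.006
clock: 17.9
position: [0.4427, -0.3033, 0.0562]
ee_rot: [0.022, 3.133, -0.039]
force: [-0.8, -0.7, 0.7]
width: 0.006
clock: 18.2
position: [0.4426, -0.3033, 0.0522]
ee_rot: [0.022, 3.133, -0.039]
force: [0.9, -0.3, -0.3]
width: 0.007
```

```bash
python3 st.py 13
python3 - <<'E'
import cv2,numpy as np
a=cv2.imread('pics/scene13.png')[110:190,300:380];b=cv2.imread('pics/top13.png')[200:280,330:410]
cv2.imwrite('pics/z13.png',np.hstack([cv2.resize(i,(400,400),interpolation=cv2.INTER_CUBIC) for i in(a,b)]))
E
```

```text
[ 1.0049  0.5959 -0.7188  1.9413  0.5738  0.7971  1.5175] pos [ 0.4426 -0.3033  0.0522] F [ 0.8877 -0.2737 -0.3444] z [ 0.0082 -0.025  -0.9997] y [ 0.0142  0.9996 -0.0249] tip [ 0.4428 -0.3037  0.0352] 18.2
```

View pics/z13.png

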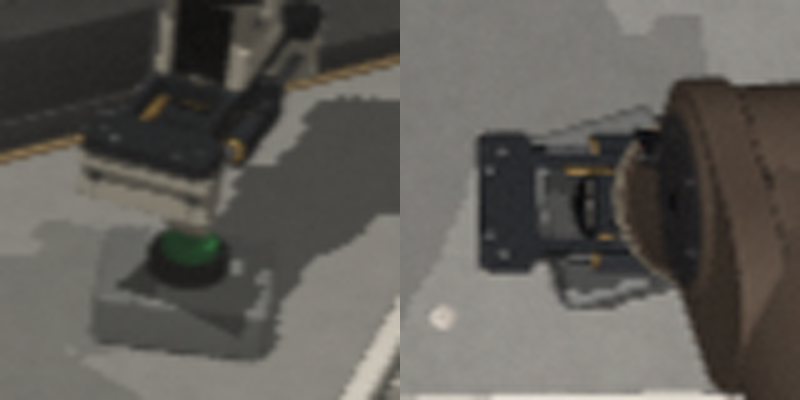

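View pics/scene13.png

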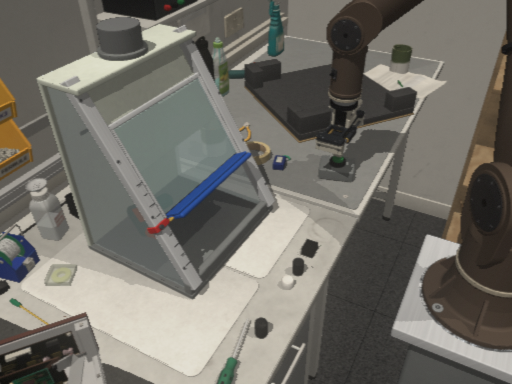

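```bash
python3 -m creep '[[[0,0,-0.2,0,0,0,-1],[0,0,-0.3,0,0,0,-1],[0,0,-0.3,0,0,0,-1]]]'; python3 -m creep '[[[0,0,-0.2,0,0,0,-1],[0,0,-0.3,0,0,0,-1],[0,0,-0.3,0,0,0,-1]]]'; python3 st.py 14;python3 - <<'E'
import cv2,numpy as np
a=cv2.imread('pics/scene14.png')[125:175,310:360]
cv2.imwrite('pics/z14.png',cv2.resize(a,(600,600),interpolation=cv2.INTER_CUBIC))
E
```

```text
clock: 18.6
position: [0.4427, -0.3034, 0.0493]
ee_rot: [0.022, 3.133, -0.039]
force: [0.8, 1.1, -0.1]
width: 0.006
clock: 18.9
position: [0.4428, -0.3034, 0.0465]
ee_rot: [0.022, 3.133, -0.04]
force: [-0.1, 0.2, 2.8]
width: 0.006
[ 0.9995  0.6034 -0.7121  1.9456  0.583   0.7861  1.5094] pos [ 0.4428 -0.3034  0.0465] F [-0.0791  0.2119  2.7791] z [ 0.0085 -0.0254 -0.9996] y [ 0.0142  0.9996 -0.0252] tip [ 0.443  -0.3038  0.0295] 18.9
```

View pics/z14.png

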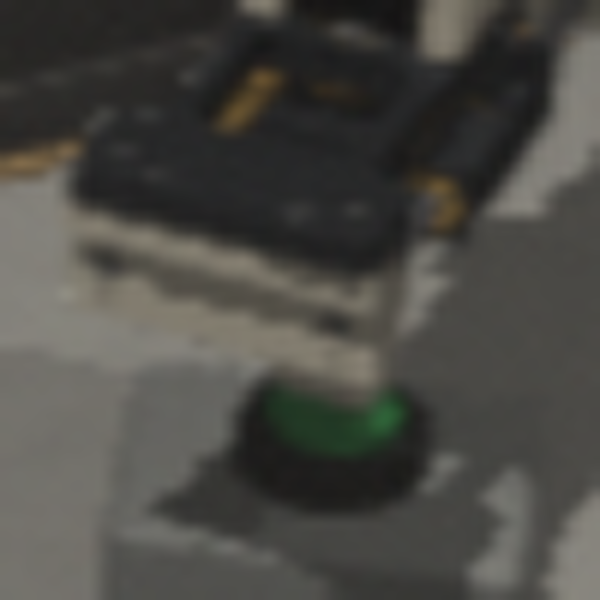

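```bash
python3 -m creep '[[[0,0,-0.2,0,0,0,-1],[0,0,-0.2,0,0,0,-1]]]'; python3 -m creep '[[[0,0,-0.2,0,0,0,-1],[0,0,-0.2,0,0,0,-1]]]'; python3 -m creep '[[[0,0,-0.1,0,0,0,-1],[0,0,-0.2,0,0,0,-1],[0,0,-0.2,0,0,0,-1]]]'
```

```text
clock: 19.2
position: [0.4429, -0.3034, 0.0445]
ee_rot: [0.022, 3.132, -0.04]
force: [-0.7, -0.5, 4.1]
width: 0.008
clock: 19.4
position: [0.4429, -0.3034, 0.0429]
ee_rot: [0.022, 3.133, -0.04]
force: [-3.4, 0.8, 9.3]
width: 0.005
clock: 19.7
position: [0.443, -0.3035, 0.0424]
ee_rot: [0.022, 3.132, -0.043]
force: [-8.5, 3.2, 30.4]
width: 0.005
```

```bash
python3 -m creep '[[[0,0,1,0,0,0,-1],[0,0,3,0,0,0,-1],[0,0,6,0,0,0,-1],[0,0,9,0,0,0,-1],[0,0,12,0,0,0,-1]]]'; python3 -m creep '[[[0,-3,2,0,0,0,-1],[-3,-6,4,0,0,0,-1],[-6,-9,5,0,0,0,-1],[-6,-9,5,0,0,0,-1],[-6,-9,5,0,0,0,-1]]]'; python3 st.py 15; python3 tab.py 15;python3 - <<'E'
import cv2,numpy as np
a=cv2.imread('pics/scene15.png')[200:250,140:200];b=cv2.imread('pics/top15.png')[155:205,150:210]
cv2.imwrite('pics/z15.png',np.hstack([cv2.resize(i,(390,325),interpolation=cv2.INTER_NEAREST) for i in(a,b)]))
E
```

```text
clock: 20.2
position: [0.4426, -0.3032, 0.1613]
ee_rot: [0.022, 3.133, -0.039]
force: [-0.2, 0.2, -0.0]
width: 0.006
clock: 20.7
position: [0.3819, -0.3943, 0.2103]
ee_rot: [0.027, 3.133, -0.04]
force: [1.2, 0.2, -0.3]
width: 0.005
[ 1.3033  0.4295 -0.8315  1.7434  0.3714  1.1067  1.9071] pos [ 0.3819 -0.3943  0.2103] F [ 1.1584  0.1508 -0.2706] z [ 0.0085 -0.0253 -0.9996] y [ 0.0172  0.9995 -0.0252] tip [ 0.382  -0.3947  0.1933] 20.7
scene yellow [170.9231 218.6154] red rightmost [168.2 220.6]
top yellow [170.     176.6364] red rightmost [167.4 175.8]
[0.6139 0.2498 0.177 ] [np.float64(2.2), np.float64(2.2)] remaining mm -1.4257502954705374 perp [ 2.88    2.6935 -1.5981]
```

View pics/z15.png

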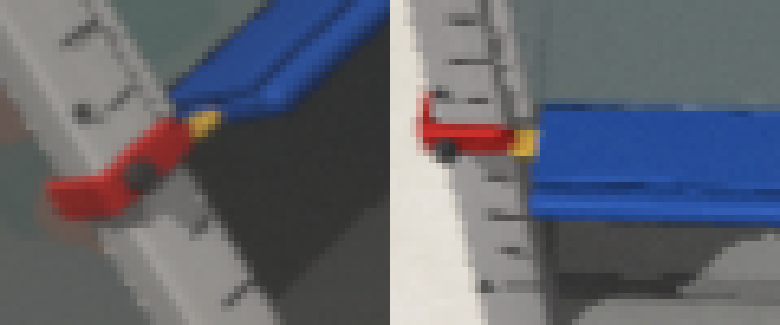

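View pics/scene15.png

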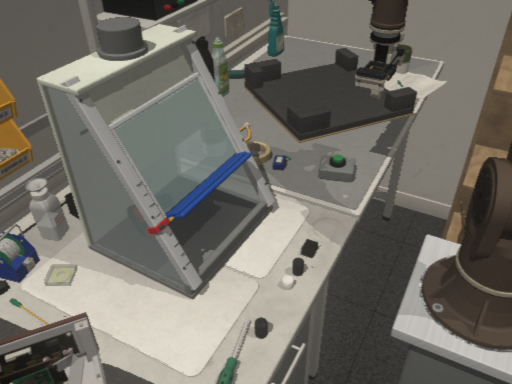

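View pics/top15.png

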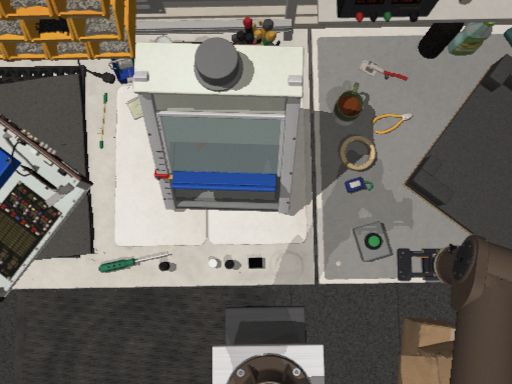

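```bash
python3 -m creep '[[[0,0,0,0,0,0,-1],[0,0,0,0,0,0,-1],[0,0,0,0,0,0,-1]]]'; python3 -c "
from cell import arm
print(arm.sign_off())"
```

```text
clock: 21.1
position: [0.3834, -0.3927, 0.2104]
ee_rot: [0.02, 3.133, -0.039]
force: [0.8, -0.5, -0.4]
width: 0.004
the job is handed in; nothing more can be done
None
```

I pushed the sash up from under the blue lip with closed fingers until the yellow tab stood level with the red mark. I then backed off, pressed the green fan button to its stop and let it go. The job was handed in at about 21 s; it reports no verdict.

- **Tab against mark:** my last measurement puts the tab about 1 mm past the mark along the slope. It did not change after I let go of the lip or after pressing the button. The tab was partly hidden by the red clip there. The two views disagreed by about 2 mm, and their separate estimates just before the last 5 mm nudge differed by a few mm. I expect to be within 10 mm, but the check is only good to a few mm.
- **Red mark and loose things:** by eye, these look to be where they started in the last pictures.
- **Button:** resistance began with the tool about 20 mm lower than the stated fingertip length implied. I went by force from there. It pressed about 6 mm with the force rising to about 4 N, and I then hit a hard stop. I stopped at 30 N on the wrist. In the last picture the button looks released, judged by eye only.
- **First approach:** my first approach to the lip ran into joint limits without touching anything. I turned the wrist half round and went in at a steeper angle.
- **At hand-in:** the arm was clear of everything, with wrist force readings near zero.

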